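# Start the rice cooker

### The job

The rice is in the cooker's pot: get it cooking. With the tips of the closed fingers push the open lid down until it catches and stays shut, only then switch on the black mains rocker at the right of the control panel by pressing its raised near end right over, and last press the long start key at the left of the panel all the way in and let it come back up. Only touch and press: lift nothing, do not shove the cooker, leave the small round key unpressed and the other pantry things where they stand.

Things in the scene. Friction and masses are not known exactly. Their poses are not given: they have to be found in the camera images.
- cooker: White rice cooker, 300 mm deep (x -160 to +140), 240 wide (y), 194 high shut, 3 to 5 kg, loose on rubber feet. Origin: under it, at counter height; -x is its front, +y left seen from the robot, z up. Control panel: strip along the front edge, 60 mm deep, falling 12 degrees to the front: outward normal (-0.208, 0, 0.978), middle line x = -128, z = 138 mm. The lid behind it is hinged at the rear.
- lid (a joint): Lid angle, rad: 0 shut, 0.6 to 0.9 at the start. White shell 212 mm long, 226 wide, 35 thick. Its stiff sprung hinge holds it where left above about 0.35; lower it rises by itself, until a bar under its front edge clicks under a sprung hook at 0 (end stop -0.01), which holds it within 0.01 of 0. Pushing at lid_push takes 1 to 3 N, and up to 6 N over the last 12 mm to the click.
- lid_push (a point): Where to push: point on the lid's upper face, on its centre line, 40 mm behind its free front edge; moves with the lid. Lid shut: x = -35, y = 0, z = 194 mm of the cooker. Its z axis is the lid's outward normal, x points to the hinge. The upper face is nearly flat for 160 mm along x and 170 mm across.
- lid_hinge (a point): Middle of the lid's hinge axis (x = 125, y = 0, z = 160 mm of the cooker); the axis runs along the cooker's y. At lid angle a, lid_push lies from here at x = -160 cos a + 33.5 sin a, z = 160 sin a + 33.5 cos a mm (cooker axes).
- rocker_near_end (a point): Point on top of the mains rocker, 2 mm from its near end; moves with it. The rocker is a black see-saw 41 mm long (front to back), 22 wide, at the right of the panel (cooker y = -85 mm), pivoting at its middle about the cooker's y. Off: near half raised, this point 13 mm above the panel; on: near half down, 5 mm above it.
- rocker (a joint): Rocker angle, rad: 0 = off (as at the start), 0.44 = fully over to on. Its action is stiff: it stays where it is pushed, so press it right over to its stop. Pressing the near end takes about 3 N.
- start_key_top (a point): Centre of the top of the start key: white pill shape, 42 mm long (along y), 22 deep, standing 7 mm out of the panel at its left (cooker y = +75 mm). Its z axis is the panel's normal. It moves with the key.
- start_key (a joint): Travel of the start key into the panel, m: 0 = up, 0.004 = fully in (at 4.5 N). A spring returns it.
- cancel_key_top (a point): Centre of the top of the cancel key: white, round, 18 mm across, standing 6 mm out of the panel between start key and display (cooker y = +22 mm). Not to be pressed.
- cancel_key (a joint): Travel of the cancel key, m: 0 = up, 0.004 = fully in (at 4.5 N).
- open_key_top (a point): Centre of the top of the lid's release key: grey bar 44 mm wide (y), 16 deep, on the rim just in front of the lid (x = -87, z = 167 mm of the cooker). Pressing it (about 2 N) draws the hook back and lets the lid up; it also dips by itself as the lid is pushed past the hook.
- tin_can: Bystander: steel food can with a paper label, 74 mm across, 110 mm high, loose. Origin at the centre of its underside, z up.
- spice_jar: Bystander: amber glass jar with a black cap, 48 mm across, 105 mm high, loose. Origin at the centre of its underside, z up.
- rice_cup: Bystander: empty grey measuring cup, 68 mm across, 70 mm high, loose. Origin at the centre of its underside, z up.
- canister: Bystander: clear square canister with a black lid, 88 mm square, 138 mm high, loose. Origin at the centre of its underside, z up.

How it is judged:
On the way, in this order (a step that is already met when the one before it is completed fails the run):
1. the lid is shut and caught: it stays shut with the robot off it (value of joint lid below 0.03 rad and contact force between each of the arm, the fingers and lid below 0.2 N), for 0.2 s.
2. the mains rocker is switched on, with the lid shut (value of joint rocker above 0.34 rad and value of joint lid below 0.03 rad), for 0.1 s.
3. the start key is pressed in, with the rocker on and the lid shut (all of step 2 and value of joint start_key above 0.003 m), for 0.05 s.
At the end, for the whole second after the job is handed in: The lid is caught shut (angle under 0.03 rad), the rocker is on (over 0.34 rad), the start and cancel keys are back up (under 1 mm in), the cooker stands still and upright within 40 mm of where it was, and the four other things stand upright within 30 mm of where they were (all of step 2 and value of joint each of start_key, cancel_key below 0.001 m and distance of cooker from where it was at the start of the episode below 0.04 m and angle between cooker's own z axis and vertical below 0.05 rad and linear speed of cooker below 0.01 m/s and distance of each of tin_can, spice_jar, rice_cup, canister from where it was at the start of the episode below 0.03 m and angle between each of tin_can, spice_jar, rice_cup, canister's own z axis and vertical below 0.15 rad); the robot touches nothing.
It fails at once if the rocker is switched while the lid is open, or the start key is pressed while the lid is open or the rocker is off ((value of joint start_key above 0.002 m and (value of joint lid above 0.05 rad or value of joint rocker below 0.22 rad)) or (value of joint rocker above 0.22 rad and value of joint lid above 0.05 rad)).
It fails at once if the cancel key is pressed (value of joint cancel_key above 0.002 m).
It fails at once if the lid is lifted instead of pushed down (value of joint lid above 1.05 rad).
It fails at once if the cooker is lifted or tipped, or shoved more than 40 mm (height (world z) of cooker above 0.015 m or angle between cooker's own z axis and vertical above 0.1 rad or distance of cooker from where it was at the start of the episode above 0.04 m).
It fails at once if another pantry thing is moved, lifted or tipped (distance of any of tin_can, spice_jar, rice_cup, canister from where it was at the start of the episode above 0.03 m or angle between any of tin_can, spice_jar, rice_cup, canister's own z axis and vertical above 0.3 rad).
It also fails if it takes over 45 s, if anything falls off the work surface, if the arm or the gripper's body presses on something with over 40 N, if the wrist force passes 120 N, or if a joint passes its speed limit or range.

### The arm

A 6-joint arm with a two-finger parallel gripper is mounted at the origin on the work surface. World frame = base frame: x ahead of the robot, y to its left, z up, the work surface at z = 0. Lengths are in m, angles in rad, forces in N, time in s.
With the tool pointing down it reaches from about 0.225 to 0.725 m from the base axis. Payload 3.1 kg.
Tool frame: the origin (TCP) lies at the very end of the fingers, on their centre line; the grasp point (between the pads) lies 19 mm behind it; z points along the fingers, y is the line along which they close (so a half turn about z gives the same grasp; the last joint's range is limited). The gripper opens to 85 mm and grips with 20 to 120 N. Pads are 22 mm wide; open, the fingers measure 114 mm over their backs; the gripper's body (76 mm by 85 mm) begins 54 mm behind the grasp point. The pads swing forward as they close: fully open they stand 13 mm farther back than shut.
Start: joints at [-0.128, 0.048, 0.099, 1.622, 0, 1.443], TCP at [0.525, -0, 0.231] pointing down, gripper open.
Joint ranges: [-2.91, 2.91], [-0.99, 1.94], [-1.21, 1.42], [-2.12, 2.29], [-1.49, 1.47], [-3.14, 3.14]. Speed limits (rad/s): [2.79, 2.79, 3.14, 3.14, 3.14, 3.14].

### API

Orientations are given as a unit quaternion [w, x, y, z].
In Python, from workcell import arm gives the robot as it stands.
- The arm moves only by the shell command python3 -m jog 'ROWS' [FORCE]. ROWS is JSON, a list of rows, each a list of 7 numbers: the turn, a rotation vector about the tool's x, y, z in rad, then the shift along the tool's x, y, z in cm, then the finger opening in cm, from 0 to 8.54. A call has 1 to 20 rows; each row is the pose to reach, as a shift and turn from the pose commanded when the call began, along the tool's axes at that moment; what a row does not reach only later rows make up. A row lasts 1/12 s, in which the tool goes at most 41.7 mm and 7.16 degrees, less where a joint would pass 70% of its speed; a pose out of reach is approached as far as the arm can. A call with a gripper value outside its range is refused whole. The fingers move at their own pace and stop on an object; FORCE is the grip in N (left out, the last holds). Time passes only in rows, so rows that repeat a pose let the fingers close. It gives the time, the measured TCP pose, the force, the opening and the grip force at its end, in the units of the state.
- arm.state(): the state, without advancing time (a new reading comes with each control period).
- arm.snapshot(name): name is "scene" or "side" or "wrist"; returns the picture (384x512x3 uint8, red, green, blue); there is no depth.
- arm.camera_info(name): a dict with "fov_y" (degrees; the focal length in pixels is half the picture's height over the tangent of half this angle, whatever the lens; pixels are square), "cx", "cy" (the principal point, pixels), "position" and "rotation" of the camera in the world. Camera axes: x right, y down, z forward; pixel columns grow to the right and rows downward; lengths in m; the calibration is good to about 2 mm. A picture is of the moment at which its call begins: read the wrist's pose just before it. camera_info takes no time and is no camera call; for the wrist camera it gives the pose at the moment of the call.
- arm.finish_job(): hands the job in; it is judged then, once.
The state is a dict: "t": time; "joint_positions": joint angles; "joint_velocities": joint speeds; "tau": joint torques, N m; "ee_pos": TCP position; "ee_rot": TCP orientation; "contact_force": force on the tool from outside, world axes, zero at the start; "wrist_torque": the same for the moment, N m; "finger_gap": opening from 0.0 (shut) to 1.0 (fully open); "grip_force": force on a finger pad.
Only numpy, scipy, OpenCV 4.12 (cv2) and the standard library are available. Lean on these libraries where they do the work, as an engineer would, in place of code of your own. Each camera call takes 0.05 s, during which the arm holds its last target. There are 200 camera calls.

## Working session

There is one attempt and no reset: what is moved stays moved. The work goes in short steps, Python scripts to look and compute and a shell command to move; the robot and the scene stay as the last step left them, time stands still between calls to the robot, and variables do not carry over. Pictures are saved under pics/ and viewed, at most 10 in all, crops included, and the job is handed in when it is done.

```bash
mkdir -p pics; ls
python3 - <<'E'
from workcell import arm
import cv2,numpy as np
s=arm.state();print(s['t'],s['ee_pos'],s['ee_rot'],s['finger_gap'])
for n in("scene","side"):
    im=arm.snapshot(n);cv2.imwrite(f"pics/{n}0.png",cv2.resize(im[:,:,::-1],(800,600),interpolation=cv2.INTER_CUBIC));c=arm.camera_info(n);print(n,c)
E
```

```text
pics
0.0 [5.24398543e-01 6.31365994e-05 2.30138084e-01] [-9.07404251e-04  7.07117430e-01  7.07095198e-01 -7.05265953e-04] 1.0009248399630353
scene {'fov_y': 48.87999184177207, 'cx': 257.7657076399331, 'cy': 194.53322753340103, 'position': array([0.54873918, 0.61047917, 0.7613545 ]), 'rotation': array([ 0.01570149, -0.06509841,  0.92968177, -0.36222571])}
side {'fov_y': 55.27434028302526, 'cx': 256.1494174753099, 'cy': 191.4426864625453, 'position': array([ 0.40438741, -0.62234988,  0.59997493]), 'rotation': array([-0.47660702,  0.86561202, -0.13026969,  0.08118736])}
```

View pics/scene0.png

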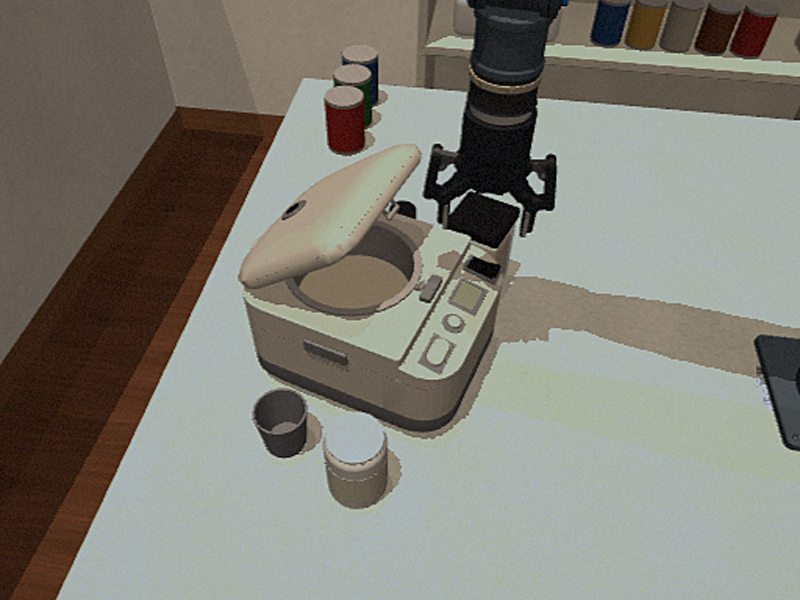

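View pics/side0.png

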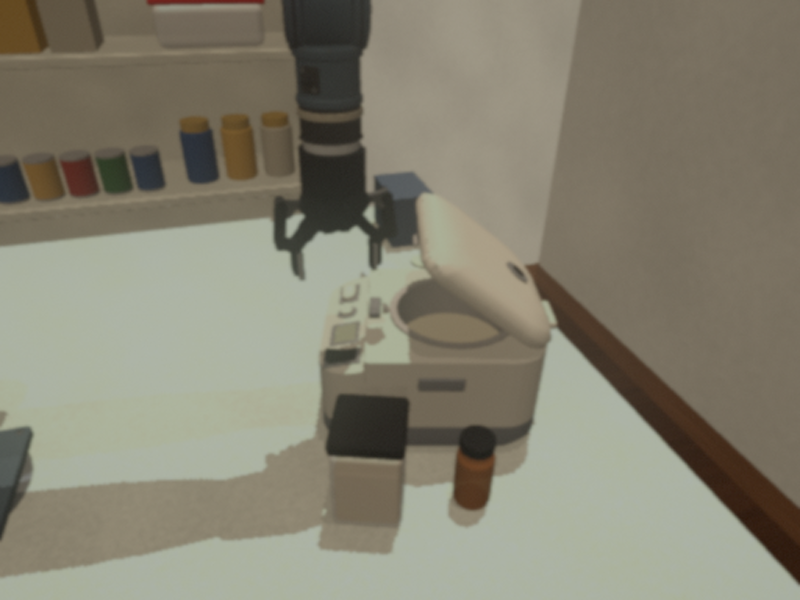

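The scene view shows the start key at about (437,352), cancel (454,322), release key (430,289) and rocker (484,268). The canister stands close to the rocker's right side. The side view shows start (349,293), cancel (346,311), release (376,308) and rocker (341,354), with the lid open. Next I fit the cooker pose.

```bash
cat > h.py <<'E'
from workcell import arm
import numpy as np, cv2
from scipy.spatial.transform import Rotation as R
from scipy.optimize import least_squares
def q(w): return R.from_quat(np.roll(w,-1))
def proj(P,n):
    c=arm.camera_info(n); f=192/np.tan(np.radians(c['fov_y'])/2)
    p=q(c['rotation']).inv().apply(np.atleast_2d(P)-c['position'])
    return f*p[:,:2]/p[:,2:]+[c['cx'],c['cy']]
def world(p,Q): return R.from_euler('z',p[2]).apply(np.atleast_2d(Q))+[p[0],p[1],0]
def panel(y,h,d=0):  # h above panel, d along panel (to rear)
    return np.array([-.128,y,.138])+h*np.array([-.208,0,.978])+d*np.array([.978,0,.208])
def push(a): return np.array([.125-.16*np.cos(a)+.0335*np.sin(a),0,.16+.16*np.sin(a)+.0335*np.cos(a)])
start,cancel,openk=panel(.075,.007),panel(.022,.006),np.array([-.087,0,.167])
rocker=panel(-.085,.013,-.0185)
E
python3 - <<'E'
from h import *
Q=np.array([start,cancel,openk,panel(-.085,.008)])
ob={'scene':np.array([[437,352],[454,322],[430,287],[484,268]])/1.5625,'side':np.array([[349,292],[346,310],[376,306],[341,353]])/1.5625}
def res(p,ns=('scene','side')): return np.concatenate([(proj(world(p,Q),n)-ob[n]).ravel() for n in ns])
for ns in (('scene','side'),('scene',),('side',)):
    r=least_squares(res,[.6,0,0],args=(ns,));print(ns,r.x,r.fun.round(1))
    if len(ns)==2:p=r.x
for a in(.6,.75,.9):
    L=push(a)
    H=np.array([.125,0,.16])
    u=np.array([np.cos(a),0,-np.sin(a)]) # to hinge
    tip=L-.04*u
    print(a,world(p,L),[ (proj(world(p,[tip+[0,s*.09,0] for s in(-1,0,1)]),n)*1.5625).round(0).tolist() for n in ob])
for k in(start,rocker,cancel):print(world(p,k))
E
```

```text
('scene', 'side') [ 0.66438202  0.00683516 -0.2982379 ] [-0.2 -1.3 -0.6 -1.1 -0.3 -1.1 -0.7 -1.8 -0.8 -2.3 -0.4 -1.4 -1.3 -2.
 -1.2 -0.9]
('scene',) [ 0.66289354  0.00934194 -0.30645122] [-0.   0.1 -0.3  0.2  0.2  0.1  0.1 -0.5]
('side',) [ 6.64963265e-01  5.38839357e-04 -2.94929859e-01] [-0.1 -0.9  0.5  0.1 -0.3 -0.5 -0.1  1. ]
0.6 [[0.67572021 0.00334972 0.27799154]] [[[414.0, 144.0], [382.0, 185.0], [344.0, 232.0]], [[428.0, 247.0], [425.0, 215.0], [422.0, 189.0]]]
0.75 [[ 0.69378862 -0.00220462  0.29357378]] [[[397.0, 125.0], [364.0, 165.0], [324.0, 211.0]], [[449.0, 232.0], [443.0, 201.0], [438.0, 176.0]]]
0.9 [[ 0.71387992 -0.00838082  0.30615624]] [[[378.0, 108.0], [343.0, 146.0], [301.0, 192.0]], [[473.0, 218.0], [464.0, 188.0], [457.0, 164.0]]]
[[0.56267849 0.11656322 0.144846  ]]
[[ 0.49717746 -0.03069061  0.146866  ]]
[[0.54730398 0.06584175 0.143868  ]]
```

```bash
python3 -m jog '[[0,0,0,0,0,-4,0],[0,0,0,0,0,-8,0],[0,0,0,0,0,-11,0],[0,0,0,0,0,-11,0],[0,0,0,0,0,-11,0],[0,0,0,0,0,-11,0],[0,0,0,0,0,-11,0],[0,0,0,0,0,-11,0]]' 30
python3 - <<'E'
from h import *
c=arm.camera_info('wrist');print(c);im=arm.snapshot('wrist')
cv2.imwrite("pics/w1.png",cv2.resize(im[:,:,::-1],(800,600),interpolation=cv2.INTER_CUBIC))
p=[.6645,.006,-.3];print((proj(world(p,[start,cancel,openk,rocker]),'wrist')*1.5625).round())
E
```

```text
t: 0.77
ee_pos: [0.5244, 0.0001, 0.3394]
ee_rot: [-0.001, 0.707, 0.707, -0.001]
contact_force: [0.0, -0.6, 0.3]
finger_gap: 0.002
grip_force: 0.0
{'fov_y': 68.99570903889484, 'cx': 254.0231285404891, 'cy': 193.16900937675945, 'position': array([0.52492356, 0.08115108, 0.48255782]), 'rotation': array([ 1.59209967e-01,  9.87243664e-01, -2.73821722e-05, -1.46033322e-03])}
[[452. 106.]
 [428. 180.]
 [476. 229.]
 [364. 303.]]
```

View pics/w1.png

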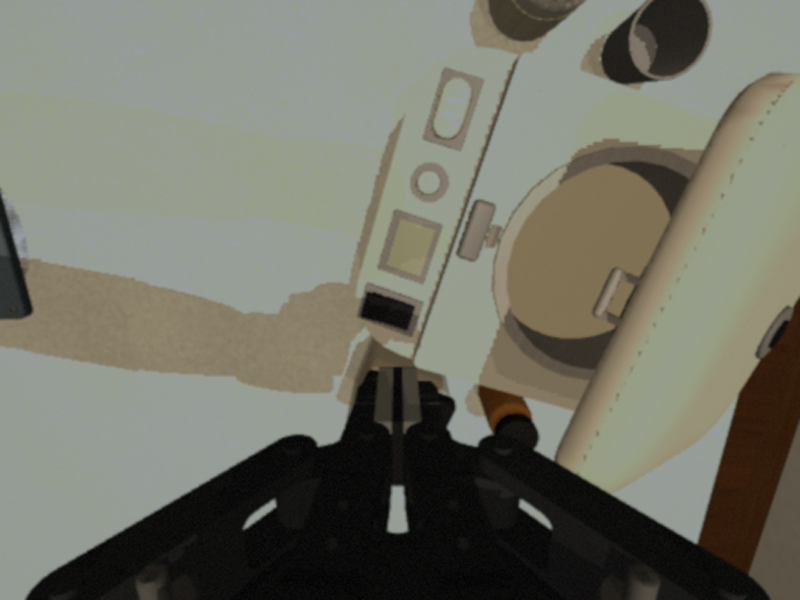

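```bash
python3 -m jog '[[0,0,0,0,4,-1,0],[0,0,0,0.2,8,-1,0],[0,0,0,0.3,12,-1,0],[0,0,0,0.3,14.8,-1,0],[0,0,0,0.3,14.8,-1,0],[0,0,0,0.3,14.8,-1,0]]'
python3 - <<'E'
from h import *
p=[.6645,.006,-.3];s=arm.state();T=q(s['ee_rot'])
for a in(.6,.5,.4,.3,.2,.1,.03,0,-.02):print(a,world(p,push(a)).round(4),(T.inv().apply(world(p,push(a))-s['ee_pos'])*100).round(1))
im=arm.snapshot('side');cv2.imwrite("pics/s2.png",cv2.resize(im[:,:,::-1],(800,600)))
E
```

```text
t: 1.32
ee_pos: [0.6751, 0.0027, 0.344]
ee_rot: [-0.004, 0.707, 0.707, -0.003]
contact_force: [-0.9, -0.3, 0.1]
finger_gap: 0.002
grip_force: 0.0
0.6 [[0.6758 0.0025 0.278 ]] [[-0.   0.1  6.6]]
0.5 [[0.6651 0.0058 0.2661]] [[ 0.3 -0.9  7.8]]
0.4 [[0.6556 0.0088 0.2532]] [[ 0.6 -1.9  9.1]]
0.3 [[0.6473 0.0113 0.2393]] [[ 0.9 -2.7 10.5]]
0.2 [[0.6405 0.0134 0.2246]] [[ 1.1 -3.3 12. ]]
0.1 [[0.635  0.0151 0.2093]] [[ 1.2 -3.9 13.5]]
0.03 [[0.6321 0.016  0.1983]] [[ 1.3 -4.2 14.6]]
0 [[0.6311 0.0163 0.1935]] [[ 1.4 -4.3 15.1]]
-0.02 [[0.6305 0.0165 0.1903]] [[ 1.4 -4.3 15.4]]
```

View pics/s2.png

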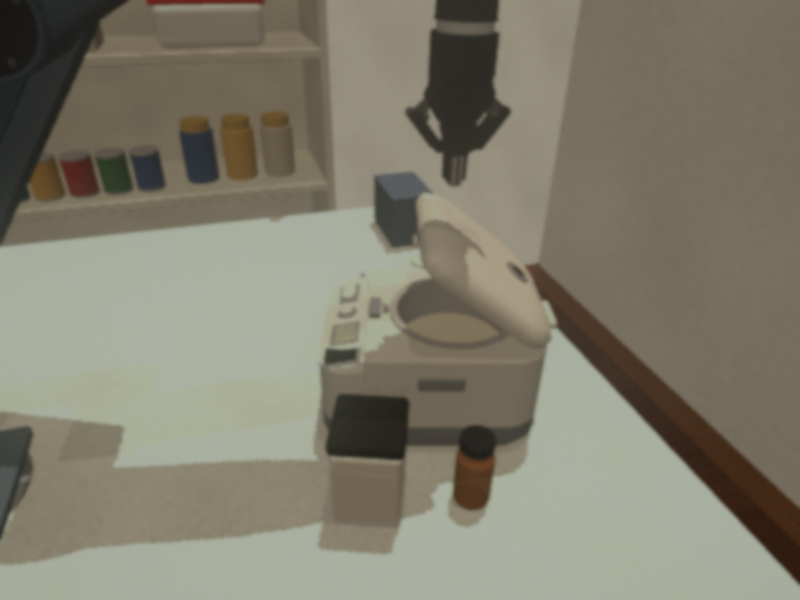

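The closed tip at about (455,183) hangs clear above the lid, so I push down along the lid's arc, first part of the way.

```bash
python3 -m jog '[[0,0,0,0,0,3,0],[0,0,0,0,0,5.5,0],[0,0,0,0,0,6.6,0],[0,0,0,0.2,-0.5,7.3,0],[0,0,0,0.3,-0.9,7.9,0],[0,0,0,0.5,-1.4,8.5,0],[0,0,0,0.6,-1.9,9.1,0],[0,0,0,0.8,-2.3,9.8,0],[0,0,0,0.9,-2.7,10.5,0],[0,0,0,1,-3,11.2,0],[0,0,0,1.1,-3.3,12,0],[0,0,0,1.1,-3.3,12,0]]'
```

```text
t: 2.37
ee_pos: [0.6369, 0.0143, 0.2334]
ee_rot: [0.001, 0.707, 0.707, 0.0]
contact_force: [0.2, 0.1, 1.2]
finger_gap: 0.002
grip_force: 0.3
```

```bash
python3 -m jog '[[0,0,0,0.1,-0.2,0.8,0],[0,0,0,0.1,-0.4,1.6,0],[0,0,0,0.2,-0.5,2.4,0],[0,0,0,0.2,-0.6,3,0],[0,0,0,0.2,-0.6,3.5,0],[0,0,0,0.2,-0.6,4,0],[0,0,0,0.2,-0.6,4.2,0],[0,0,0,0.2,-0.6,4.2,0],[0,0,0,0.2,-0.6,4.2,0]]'
```

```text
t: 3.12
ee_pos: [0.6333, 0.0163, 0.1912]
ee_rot: [0.0, 0.707, 0.707, 0.0]
contact_force: [-5.1, 0.7, 7.0]
finger_gap: -0.001
grip_force: 4.1
```

```bash
python3 -m jog '[[0,0,0,0,0,0.2,0],[0,0,0,0,0,0.3,0],[0,0,0,0,0,0.3,0],[0,0,0,0,0,0.3,0]]'; python3 -m jog '[[0,0,0,0,0,-1,0],[0,0,0,0,0,-3,0],[0,0,0,0,-2,-6,0],[0,0,0,0,-6,-8,0],[0,0,0,-1,-10,-10,0],[0,0,0,-1.5,-11,-11,0],[0,0,0,-1.5,-11,-11,0],[0,0,0,-1.5,-11,-11,0]]'
python3 - <<'E'
from h import *
im=arm.snapshot('wrist')
cv2.imwrite("pics/w3.png",cv2.resize(im[:,:,::-1],(800,600),interpolation=cv2.INTER_CUBIC))
p=[.6645,.006,-.3];print((proj(world(p,[start,cancel,openk,rocker]),'wrist')*1.5625).round())
E
```

```text
t: 3.45
ee_pos: [0.6332, 0.0163, 0.1904]
ee_rot: [0.001, 0.707, 0.707, 0.001]
contact_force: [-8.0, 0.9, 14.4]
finger_gap: -0.002
grip_force: 7.2
t: 4.12
ee_pos: [0.5247, 0.0005, 0.2976]
ee_rot: [0.002, 0.707, 0.707, 0.001]
contact_force: [-0.2, -0.9, -0.9]
finger_gap: -0.003
grip_force: 0.0
[[458.  99.]
 [431. 184.]
 [486. 241.]
 [358. 323.]]
```

View pics/w3.png

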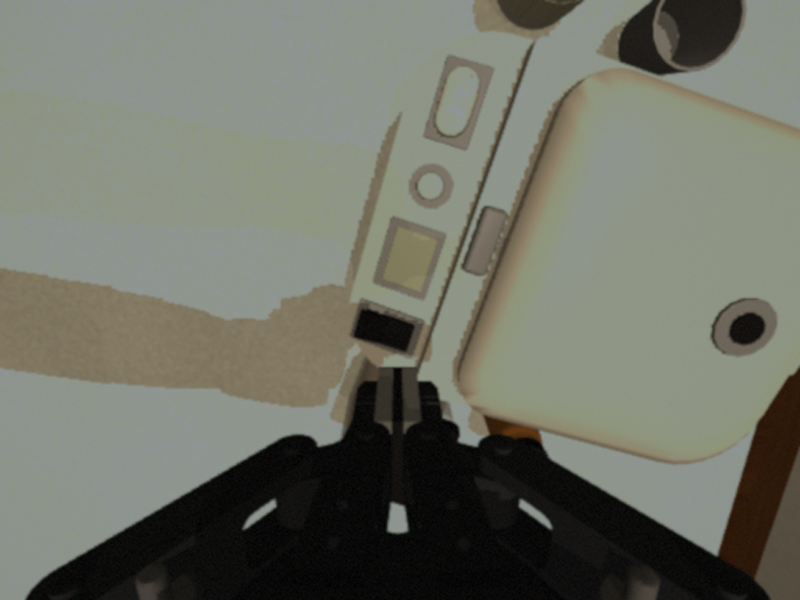

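The lid is shut flat. The wrist view has start at (458,101), cancel (431,186), release (486,241) and rocker near end (359,323), all within 2 px of prediction, so the cooker has not moved.

```bash
cat >> h.py <<'E'
P=[.6645,.006,-.3]
n=np.array([-.208,0,.978]);n/=np.linalg.norm(n)
def goal():
    z=-n; x=np.array([0,1,0]); return R.from_euler('z',P[2])*R.from_matrix(np.c_[x,np.cross(z,x),z])
def delta(pt):
    s=arm.state();T=q(s['ee_rot'])
    return (T.inv()*goal()).as_rotvec().round(3),(T.inv().apply(world(P,pt)[0]-s['ee_pos'])*100).round(2)
E
python3 - <<'E'
from h import *
print(delta(panel(-.085,.04,-.023)),world(P,panel(-.085,.04,-.023)))
E
```

```text
(array([-0.206, -0.031,  0.298]), array([-2.9 , -3.74, 12.37])) [[ 0.48765997 -0.02827086  0.172336  ]]
```

```bash
python3 -m jog '[[-0.07,-0.01,0.1,-1,-1.3,2,0],[-0.14,-0.02,0.2,-2,-2.6,5,0],[-0.206,-0.031,0.298,-2.9,-3.74,8,0],[-0.206,-0.031,0.298,-2.9,-3.74,11,0],[-0.206,-0.031,0.298,-2.9,-3.74,12.4,0],[-0.206,-0.031,0.298,-2.9,-3.74,12.4,0],[-0.206,-0.031,0.298,-2.9,-3.74,12.4,0],[-0.206,-0.031,0.298,-2.9,-3.74,12.4,0]]'
python3 - <<'E'
from h import *
print(delta(panel(-.085,.006,-.023)))
E
```

```text
t: 4.83
ee_pos: [0.4879, -0.0281, 0.1731]
ee_rot: [0.084, 0.8, 0.591, 0.062]
contact_force: [0.7, 0.1, 0.2]
finger_gap: -0.0
grip_force: 0.0
(array([-0.001, -0.   ,  0.001]), array([-0.03, -0.03,  3.47]))
```

```bash
python3 -m jog '[[0,0,0,0,0,1,0],[0,0,0,0,0,1.8,0],[0,0,0,0,0,2.3,0],[0,0,0,0,0,2.7,0],[0,0,0,0,0,3,0],[0,0,0,0,0,3.3,0],[0,0,0,0,0,3.5,0],[0,0,0,0,0,3.6,0],[0,0,0,0,0,3.6,0]]'
python3 - <<'E'
from h import *
print(delta(panel(-.085,.006,-.023)))
E
```

```text
t: 5.58
ee_pos: [0.4934, -0.0301, 0.1375]
ee_rot: [0.083, 0.8, 0.591, 0.061]
contact_force: [-4.3, 1.1, 3.5]
finger_gap: -0.002
grip_force: 2.0
(array([-0.002, -0.   ,  0.001]), array([ 0.  ,  0.14, -0.13]))
```

```bash
python3 -m jog '[[0,0,0,0,0,0.15,0],[0,0,0,0,0,0.25,0],[0,0,0,0,0,0.25,0]]'; python3 -m jog '[[0,0,0,0,0,-1,0],[0,0,0,0,0,-3.5,0],[0,0,0,0,-2,-7,0],[0,0,0,0,-4,-10,0],[0,0,0,0,-4,-12,0],[0,0,0,0,-4,-12,0],[0,0,0,0,-4,-12,0]]'
python3 - <<'E'
from h import *
im=arm.snapshot('wrist')
cv2.imwrite("pics/w4.png",cv2.resize(im[:,:,::-1],(800,600),interpolation=cv2.INTER_CUBIC))
print((proj(world(P,[start,cancel,openk,rocker]),'wrist')*1.5625).round())
print(delta(start+.03*n))
E
```

```text
t: 5.83
ee_pos: [0.4937, -0.0301, 0.1372]
ee_rot: [0.084, 0.8, 0.591, 0.062]
contact_force: [-10.0, 3.0, 12.1]
finger_gap: 0.003
grip_force: 7.4
t: 6.42
ee_pos: [0.4346, -0.0118, 0.246]
ee_rot: [0.085, 0.8, 0.59, 0.063]
contact_force: [1.1, -0.4, 0.5]
finger_gap: 0.004
grip_force: 0.0
[[522.  -8.]
 [512. 107.]
 [602. 149.]
 [470. 298.]]
(array([ 0.   , -0.   ,  0.001]), array([16.  ,  6.32,  8.5 ]))
```

View pics/w4.png

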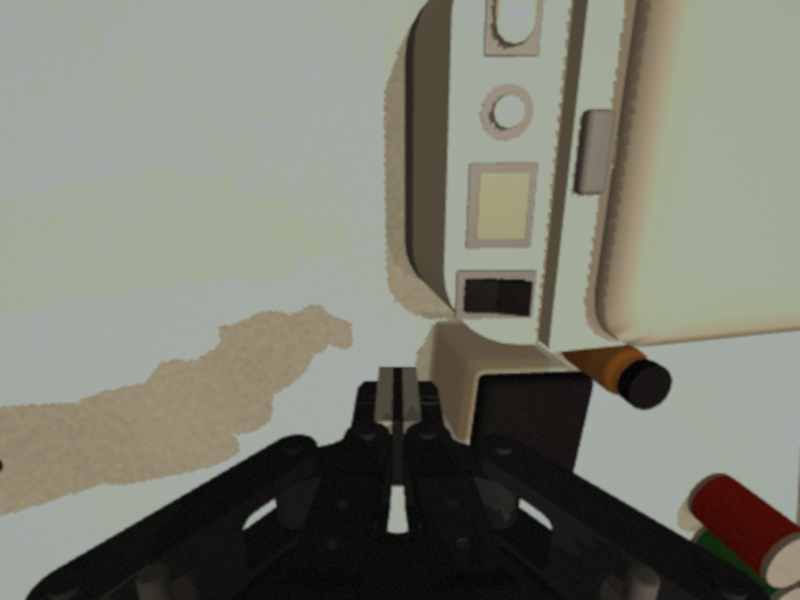

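The rocker now shows its two halves tilted the other way around (498,296). The tip bottomed 4 mm above the panel with the force rising, so it is fully over. Next is the start key.

```bash
python3 -m jog '[[0,0,0,4,1.6,0,0],[0,0,0,8,3.1,0,0],[0,0,0,12,4.7,2,0],[0,0,0,16,6.3,4,0],[0,0,0,16,6.3,7,0],[0,0,0,16,6.3,8.5,0],[0,0,0,16,6.3,8.5,0],[0,0,0,16,6.3,8.5,0],[0,0,0,16,6.3,8.5,0]]'
python3 - <<'E'
from h import *
print(delta(start))
E
```

```text
t: 7.22
ee_pos: [0.5559, 0.1176, 0.1737]
ee_rot: [0.083, 0.8, 0.59, 0.061]
contact_force: [-0.0, -0.5, 0.6]
finger_gap: 0.002
grip_force: 0.0
(array([-0.002,  0.   ,  0.   ]), array([0.04, 0.11, 2.97]))
```

```bash
python3 -m jog '[[0,0,0,0,0.1,1.2,0],[0,0,0,0,0.1,2.2,0],[0,0,0,0,0.1,2.7,0],[0,0,0,0,0.1,3,0],[0,0,0,0,0.1,3.2,0],[0,0,0,0,0.1,3.4,0],[0,0,0,0,0.1,3.5,0],[0,0,0,0,0.1,3.5,0]]'
python3 - <<'E'
from h import *
print(delta(start))
E
```

```text
t: 7.88
ee_pos: [0.563, 0.1152, 0.1409]
ee_rot: [0.084, 0.8, 0.591, 0.061]
contact_force: [-7.0, -1.3, 6.6]
finger_gap: 0.003
grip_force: 3.7
(array([-0.002,  0.001,  0.001]), array([ 0.06,  0.07, -0.39]))
```

```bash
python3 -m jog '[[0,0,0,0,0,0.15,0],[0,0,0,0,0,0.2,0],[0,0,0,0,0,0.2,0]]'; python3 -m jog '[[0,0,0,0,0,-1,0],[0,0,0,0,0,-4,0],[0,0,0,-2,-2,-8,0],[0,0,0,-5,-5,-11,0],[0,0,0,-7,-7,-12,0],[0,0,0,-7,-7,-12,0],[0,0,0,-7,-7,-12,0]]'
python3 - <<'E'
from h import *
im=arm.snapshot('wrist')
cv2.imwrite("pics/w5.png",cv2.resize(im[:,:,::-1],(800,600),interpolation=cv2.INTER_CUBIC))
print((proj(world(P,[start,cancel,openk,rocker]),'wrist')*1.5625).round())
E
```

```text
t: 8.13
ee_pos: [0.5631, 0.1153, 0.1407]
ee_rot: [0.084, 0.8, 0.591, 0.061]
contact_force: [-11.9, -1.5, 12.7]
finger_gap: 0.001
grip_force: 7.4
t: 8.72
ee_pos: [0.4546, 0.0758, 0.2436]
ee_rot: [0.085, 0.8, 0.59, 0.064]
contact_force: [0.9, 0.0, 0.2]
finger_gap: 0.0
grip_force: 0.0
[[518. 178.]
 [510. 269.]
 [590. 310.]
 [472. 427.]]
```

View pics/w5.png

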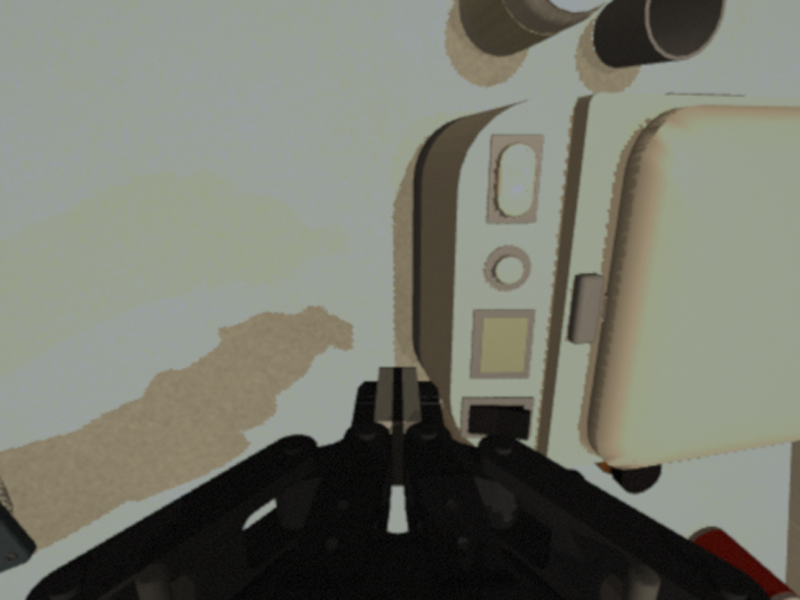

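The lid is shut, the rocker is over, the start key at (518,180) is back up, and everything else is in place.

```bash
python3 -c "
from workcell import arm
print(arm.finish_job())"
```

```text
the job is handed in; nothing more can be done
None
```

I shut the lid, switched the rocker on and pressed and released the start key, in that order. The job is handed in at about 9 s with no verdict shown; the last wrist picture showed the lid down, the start key back up and the cooker where it started.

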